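Shut in the hatching cage

ROBOT

A 7-joint arm with a two-finger parallel gripper is mounted at the origin on the work surface. World frame = base frame: x ahead of the robot, y to its left, z up, the work surface at z = 0. Lengths are in mm, angles in degrees, forces in N, time in s.
With the tool pointing down it reaches from about 425 to 825 mm from the base axis. Payload 3.6 kg.
Tool frame: the origin (TCP) lies at the very end of the fingers, on their centre line; the grasp point (between the pads) lies env.grip_depth behind it (env.grip_depth is the distance from the TCP to the grasp point, in mm); z points along the fingers, y is the line along which they close (so a half turn about z gives the same grasp; the last joint's range is limited). The gripper opens to 85 mm and grips with 20 to 120 N. Pads are 22 mm wide; open, the fingers measure 114 mm over their backs; the gripper's body (76 mm by 85 mm) begins 54 mm behind the grasp point. The pads swing forward as they close: fully open they stand 13 mm farther back than shut.
Start: joints at [-74.456, 35.231, -0.722, 81.555, 0.464, 63.22, -2.315], TCP at [190.688, 621.37, 231.297] pointing down, gripper open.
Joint ranges: [-178.69, 178.69], [-17.37, 117.87], [-77.05, 75.6], [15.02, 138.74], [-78.02, 258.01], [0.78, 113.62], [-162.83, 162.83]. Speed limits (degrees/s): [159.86, 159.86, 180, 180, 180, 180, 180].

INTERFACE

Orientations are given as a 3x3 rotation matrix whose columns are the frame's x, y, z axes.
In Python, from cell import get_obs, vision, env, nets gives the robot as it stands.
- The arm moves only by the shell command python3 -m creep 'ROWS' [OPENING] [FORCE]. ROWS is JSON, a list of rows, each a list of 6 numbers: the shift along the world's x, y, z in mm, then the turn, a rotation vector about the world's x, y, z in degrees. A call has 1 to 12 rows; each row is the pose to reach, as a shift and turn from the pose commanded when the call began; what a row does not reach only later rows make up. A row lasts 1/12 s, in which the tool goes at most 41.7 mm and 7.16 degrees, less where a joint would pass 70% of its speed; a pose out of reach is approached as far as the arm can. A call with a gripper value outside its range is refused whole. OPENING is the opening, from -1 (shut) to 1 (fully open), set as the call begins (- or left out, the last holds). The fingers move at their own pace and stop on an object; FORCE is the grip in N (left out, the last holds). Time passes only in rows, so rows that repeat a pose let the fingers close. It gives the time, the measured TCP pose, the force, the opening and the grip force at its end, in the units of the state.
- get_obs(): the state, without advancing time (a new reading comes with each control period).
- vision.capture(name): name is "side" or "top" or "wrist"; returns a dict with "img" (384x512x3 uint8, red, green, blue), "mtx" (3x3 intrinsics, pixels), "pose" (4x4, takes a point from camera to world coordinates). Camera axes: x right, y down, z forward; pixel columns grow to the right and rows downward; lengths in mm; the calibration is good to about 2 mm. A picture is of the moment at which its call begins. There is no depth.
- env.sign_off(): hands the job in; it is judged then, once.
Trained networks look in a picture, given as the dict that the camera call returned (one of the last four; its "shot" number tells which), for a name from the list of things; names that differ only in an ending like _2 or _b are one class to them, and where a whole thing is asked for, a point or a joint stands for the part that bears it (a point fixed in the world has none). Each returns a list of dicts, best first, with "p" (0 to 1); they miss things now and then, are a little off and sometimes report something else, mostly with a low value. They report only what shows in the picture. A call takes as long as a camera call. They do not tell look-alikes from the thing itself.
- nets.recognise(label, picture): "centre" ([x, y, z] in mm, in world coordinates, good to about 4 mm: the middle of the surface that is visible of it).
- nets.tip_of(label, picture): "centre" ([x, y, z] in mm, in world coordinates, good to about 4 mm: a listed point, or the origin of a listed thing).
The state is a dict: "clock": time; "joint_pos": joint angles; "joint_velocities": joint speeds; "tau": joint torques, N m; "tool_pos": TCP position; "tcp_rot": TCP orientation; "ft_force": force on the tool from outside, world axes, zero at the start; "moment": the same for the moment, N m; "width": opening from 0.0 (shut) to 1.0 (fully open); "gripper_force": force on a finger pad.
Only numpy, scipy, OpenCV 4.12 (cv2) and the standard library are available. Lean on these libraries where they do the work, as an engineer would, in place of code of your own. Each camera call takes 0.05 s, during which the arm holds its last target. There are 200 camera calls.

TASK

One of the two insect cages has the dish of pupae in it. Slide that cage's sash fully down so its opening is shut, and then turn its winged clamp nut clockwise until the wings lie straight across the slope, over the sash's edge, and not past that. Leave the other cage open and its clamp as it is, and do not disturb the dish, the jar, the bottle or the cup.

Things in the scene. Friction and masses are not known exactly. Their poses are not given: they have to be found in the camera images.
- cage_left: left insect cage (towards +y), fixed: clear plastic, white frame, 234 deep, 240 wide; turned to face the other cage; its front slopes up at 30 degrees from 70 high at the front edge to 205 at the back; floor 6 thick. The slope's lower half is an opening that the sash closes. Origin on the bench under the box's middle, 120 behind the front edge; x from front to back, y to its left, z up
- sash_left (a joint): the white sash (130 x 172, 9 thick, with a clear pane) sliding along the slope of the left cage: 0 = fully down, opening shut (a stop); up to 0.11 m = slid up the slope, open. Stiff: it stays where it is left; about 4 N moves it
- handle_left (a point): middle of the left sash's handle: a dark steel bar 14 x 14, 90 long across the slope, its centre line 38 out from the slope's surface (22 free under it), on a post 12 wide at each end; moves with the sash. Own x points up the slope, y along the bar to the cage's left, z square out of the slope
- clamp_left (a joint): captive winged clamp nut on the frame beside the left sash, nearer the robot, axis square to the slope. 0 = wings up and down the slope (free); grows clockwise, looking onto the slope; 1.571 = wings straight across the slope, one over the sash's edge (clamped); it can be turned too far, to a stop at 2.2. About 0.06 N m turns it
- wing_left (a point): point on the left clamp nut's axis at the height to grip, 38 out from the slope's surface. The wings are one upright steel bar 70 long, 14 thick, 28 high (22 to 50 out from the slope). Own x lies along the bar (up the slope at joint value 0), z square out of the slope; turns with the nut
- wingtip_left (a point): end of that bar, 35 from the axis along the bar's own x
- cage_right: right insect cage (towards -y), fixed: clear plastic, white frame, 234 deep, 240 wide; turned to face the other cage; its front slopes up at 30 degrees from 70 high at the front edge to 205 at the back; floor 6 thick. The slope's lower half is an opening that the sash closes. Origin on the bench under the box's middle, 120 behind the front edge; x from front to back, y to its left, z up
- sash_right (a joint): the white sash (130 x 172, 9 thick, with a clear pane) sliding along the slope of the right cage: 0 = fully down, opening shut (a stop); up to 0.11 m = slid up the slope, open. Stiff: it stays where it is left; about 4 N moves it
- handle_right (a point): middle of the right sash's handle: a dark steel bar 14 x 14, 90 long across the slope, its centre line 38 out from the slope's surface (22 free under it), on a post 12 wide at each end; moves with the sash. Own x points up the slope, y along the bar to the cage's left, z square out of the slope
- clamp_right (a joint): captive winged clamp nut on the frame beside the right sash, nearer the robot, axis square to the slope. 0 = wings up and down the slope (free); grows clockwise, looking onto the slope; 1.571 = wings straight across the slope, one over the sash's edge (clamped); it can be turned too far, to a stop at 2.2. About 0.06 N m turns it
- wing_right (a point): point on the right clamp nut's axis at the height to grip, 38 out from the slope's surface. The wings are one upright steel bar 70 long, 14 thick, 28 high (22 to 50 out from the slope). Own x lies along the bar (up the slope at joint value 0), z square out of the slope; turns with the nut
- wingtip_right (a point): end of that bar, 35 from the axis along the bar's own x
- dish: the pupae dish: an open, low, wide white plastic dish, 88 across at the rim, 34 high, with small dark pupae on its bottom; stands on the floor of one of the two cages. Origin at the centre of its underside
- jar: a closed narrow glass jar with white lid, 48 across, 70 high, standing in the other cage. Origin at the centre of its underside
- bottle: a glass bottle 70 across, 160 high, standing on the bench beside the left cage (bystander). Origin at the centre of its underside
- cup: an open white plastic cup 80 across, 90 high, on the bench beside the right cage (bystander). Origin at the centre of its underside
Not all that is in view belongs to the job. What is shaped like the dish but orange is not meant.

How it is judged (in metres and radians):
On the way, in this order (a step that is already met when the one before it is completed fails the run):
1. the sash of the cage with the dish is fully down (within 4 mm), its clamp nut not yet turned across (below 1.2 rad) (((horizontal distance between dish and cage_left below 0.13 m and value of joint sash_left below 0.004 m and value of joint clamp_left below 1.2 rad) or (horizontal distance between dish and cage_right below 0.13 m and value of joint sash_right below 0.004 m and value of joint clamp_right below 1.2 rad))), for 0.2 s.
2. the wings of that cage's clamp nut lie across the slope (1.571 within 0.16 rad), the sash still down (((horizontal distance between dish and cage_left below 0.13 m and value of joint sash_left below 0.004 m and value of joint clamp_left between 1.41 and 1.73 rad) or (horizontal distance between dish and cage_right below 0.13 m and value of joint sash_right below 0.004 m and value of joint clamp_right between 1.41 and 1.73 rad))), for 0.2 s.
At the end, for the whole second after the job is handed in: The cage holding the dish has its sash fully down (within 4 mm) and its clamp wings straight across the slope (1.571 within 0.16 rad), at rest; the other cage's sash handle and clamp wing end are within 12 mm of where they were at the start (((horizontal distance between dish and cage_left below 0.13 m and value of joint sash_left below 0.004 m and value of joint clamp_left between 1.41 and 1.73 rad and distance of each of handle_right, wingtip_right from where it was at the start of the episode below 0.012 m and velocity of joint clamp_left between -0.05 and 0.05 rad/s) or (horizontal distance between dish and cage_right below 0.13 m and value of joint sash_right below 0.004 m and value of joint clamp_right between 1.41 and 1.73 rad and distance of each of handle_left, wingtip_left from where it was at the start of the episode below 0.012 m and velocity of joint clamp_right between -0.05 and 0.05 rad/s))); the robot touches nothing.
It fails at once if the dish or the jar is moved more than 15 mm (distance of any of dish, jar from where it was at the start of the episode above 0.015 m).
It fails at once if the bottle or the cup is moved more than 30 mm (distance of any of bottle, cup from where it was at the start of the episode above 0.03 m).
It fails at once if the sash or clamp of the cage without the dish is moved more than 20 mm ((horizontal distance between dish and cage_left below 0.13 m and distance of any of handle_right, wingtip_right from where it was at the start of the episode above 0.02 m) or (horizontal distance between dish and cage_right below 0.13 m and distance of any of handle_left, wingtip_left from where it was at the start of the episode above 0.02 m)).
It also fails if it takes over 48 s, if anything falls off the work surface, if the arm or the gripper's body presses on something with over 40 N, if the wrist force passes 120 N, or if a joint passes its speed limit or range.

## Working session

There is one attempt and no reset: what is moved stays moved. The work goes in short steps, Python scripts to look and compute and a shell command to move; the robot and the scene stay as the last step left them, time stands still between calls to the robot, and variables do not carry over. Pictures are saved under pics/ and viewed, at most 10 in all, crops included, and the job is handed in when it is done.

```bash
mkdir -p pics; python3 - <<'E'
from cell import get_obs, vision, env, nets
import cv2,numpy as np
print(env.grip_depth)
for n in ("side","top"):
    c=vision.capture(n); cv2.imwrite(f"pics/{n}0.png",c["img"][:,:,::-1])
    for l in ("dish","jar","cage_left","cage_right","handle_left","handle_right","wing_left","wing_right","wingtip_left","wingtip_right","bottle","cup"):
        r=nets.tip_of(l,c); print(n,l,[(np.round(d["centre"]).tolist(),round(d["p"],2)) for d in r[:3]])
o=get_obs();print(o["clock"],o["tool_pos"],np.round(o["tcp_rot"],3).tolist(),o["width"])
E
```

```text
18.700000000000003
side dish [([652.0, 189.0, 5.0], 0.74), ([694.0, -14.0, 2.0], 0.68), ([400.0, 179.0, -3.0], 0.51)]
side jar []
side cage_left [([643.0, 236.0, -3.0], 0.56)]
side cage_right [([636.0, -250.0, -3.0], 0.58)]
side handle_left [([637.0, -252.0, -1.0], 0.31)]
side handle_right [([643.0, -241.0, 179.0], 0.8)]
side wing_left [([574.0, 150.0, 165.0], 0.65)]
side wing_right [([569.0, -168.0, 160.0], 0.56)]
side wingtip_left [([570.0, 183.0, 178.0], 0.5)]
side wingtip_right [([537.0, -191.0, 178.0], 0.67)]
side bottle [([596.0, 504.0, -3.0], 0.79)]
side cup [([573.0, -537.0, 2.0], 0.66)]
top dish [([697.0, -11.0, 1.0], 0.94), ([401.0, 183.0, -2.0], 0.76), ([652.0, 192.0, 4.0], 0.74)]
top jar [([686.0, -225.0, 5.0], 0.5)]
top cage_left [([638.0, 236.0, -5.0], 0.93)]
top cage_right [([638.0, -247.0, -0.0], 0.69)]
top handle_left [([658.0, 203.0, 163.0], 0.69)]
top handle_right [([640.0, -238.0, 173.0], 0.82)]
top wing_left [([570.0, 150.0, 163.0], 0.62)]
top wing_right [([565.0, -175.0, 162.0], 0.64), ([537.0, -189.0, 180.0], 0.46)]
top wingtip_left [([572.0, 182.0, 180.0], 0.6), ([660.0, 203.0, 163.0], 0.37)]
top wingtip_right [([538.0, -189.0, 183.0], 0.45)]
top bottle [([594.0, 503.0, 2.0], 0.85)]
top cup [([574.0, -542.0, 2.0], 0.89), ([597.0, 507.0, -3.0], 0.75)]
1.3 [190.69550688 621.39728994 231.30978284] [[-0.956, 0.293, -0.0], [0.293, 0.956, 0.0], [0.0, 0.0, -1.0]] 1.000081222531365
```

View pics/top0.png

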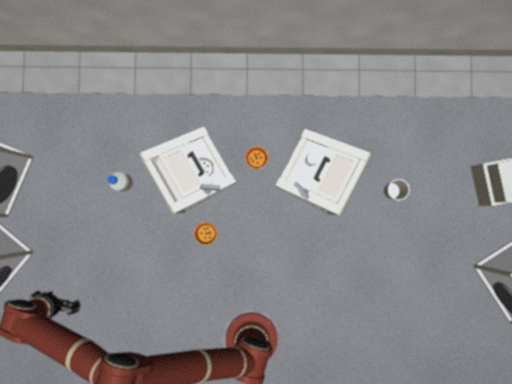

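View pics/side0.png

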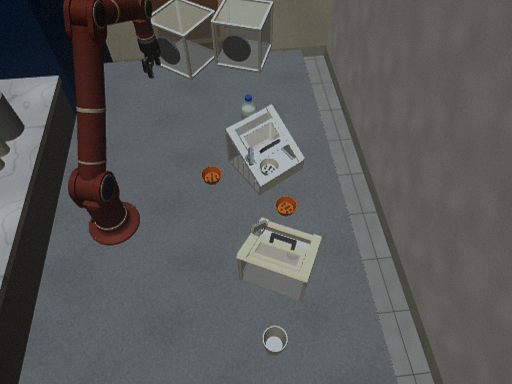

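The top and side views show the white dish in the left cage, at about pixel (206,167) in the top view and (268,167) in the side view. The jar is in the right cage, at about (310,160) in the top view. The two dishes on the bench are orange decoys. The left cage faces about (+0.49,-0.87), so its up-slope yaw is about 119°.

```bash
cat > h.py <<'E'
from cell import get_obs, vision, env, nets
import cv2,numpy as np
from scipy.spatial.transform import Rotation as R
def frame(yaw):
    c,s=np.cos(np.radians(yaw)),np.sin(np.radians(yaw)); f=np.sqrt(3)/2
    u=np.array([f*c,f*s,.5]); n=np.array([-.5*c,-.5*s,f]); return u,np.cross(n,u),n   # up slope, left, out
def toolrot(yaw,cw):  # y = -u, turned by cw deg clockwise about n (0 = final clamp pose)
    u,l,n=frame(yaw); M=np.c_[np.cross(-u,-n),-u,-n]
    return R.from_rotvec(-np.radians(cw)*n).as_matrix()@M
def rel(p,Rt):
    o=get_obs(); d=R.from_matrix(Rt@np.array(o["tcp_rot"]).T).as_rotvec(degrees=True)
    print("t",round(o["clock"],2),"row",np.round(np.r_[np.array(p)-o["tool_pos"],d],1).tolist())
def look(cams,labels,show=None):
    for n in cams:
        c=vision.capture(n)
        if show and n==cams[0]: cv2.imwrite(show,c["img"][:,:,::-1])
        for l in labels:
            print(n,l,[(np.round(d["centre"],1).tolist(),round(d["p"],2)) for d in nets.tip_of(l,c)[:2]])
E
python3 -c "
from h import *
rel([688,146,290],toolrot(119,0)); rel([688,146,290],toolrot(119,-60))"
```

```text
t 1.3 row [497.3, -475.4, 58.7, -3.9, 37.7, -130.2]
t 1.3 row [497.3, -475.4, 58.7, 13.1, 29.4, -72.1]
```

```bash
python3 -m creep '[[0,0,40,0,0,0],[20,-20,80,0,0,-7],[50,-50,120,0,0,-14],[80,-80,150,0,0,-21],[110,-110,170,0,0,-28],[140,-140,170,0,0,-35],[170,-165,170,0,0,-42],[200,-190,170,0,0,-49],[230,-220,170,0,0,-56],[260,-250,170,0,0,-63],[290,-280,170,0,0,-70],[320,-310,170,0,0,-75]]'
python3 -c "
from h import *
rel([688,146,290],toolrot(119,0))"
```

```text
clock: 2.3
tool_pos: [488.0, 333.5, 401.7]
tcp_rot: [[0.041, 0.999, 0.0], [0.999, -0.041, 0.001], [0.001, 0.0, -1.0]]
ft_force: [-0.6, 0.2, -0.9]
width: 0.998
gripper_force: 0.0
t 2.3 row [200.0, -187.5, -111.7, 16.4, 26.7, -57.2]
```

```bash
python3 -m creep '[[25,-25,0,2,3,-6],[50,-50,0,4,6,-12],[75,-75,0,5,9,-18],[100,-100,-10,7,12,-24],[125,-125,-25,8,14,-30],[150,-150,-45,10,17,-36],[175,-175,-70,12,20,-42],[200,-187,-100,14,23,-48],[200,-187,-112,15,25,-53],[200,-187,-112,16.4,26.7,-57.2],[200,-187,-112,16.4,26.7,-57.2],[200,-187,-112,16.4,26.7,-57.2]]' -0.1
python3 -c "
from h import *
L=('handle_left','wing_left','wingtip_left','cage_left')
look(['wrist','top','side'],L,'pics/w1.png')
rel([688,146,290],toolrot(119,0)); print(get_obs()['joint_pos'])"
```

```text
clock: 3.3
tool_pos: [687.2, 147.4, 289.2]
tcp_rot: [[0.871, 0.426, -0.243], [0.491, -0.754, 0.436], [0.002, -0.5, -0.866]]
ft_force: [-0.3, 1.4, 0.8]
width: 0.451
gripper_force: 0.0
wrist handle_left [([657.8, 203.0, 160.8], 0.59)]
wrist wing_left [([570.8, 149.3, 164.1], 0.68)]
wrist wingtip_left [([572.7, 184.8, 179.5], 0.77)]
wrist cage_left [([641.9, 230.2, 3.8], 0.87)]
top handle_left [([661.3, 201.8, 163.8], 0.68)]
top wing_left [([572.0, 153.1, 165.5], 0.67), ([651.9, 195.8, 4.9], 0.52)]
top wingtip_left [([571.9, 181.2, 182.0], 0.5)]
top cage_left [([639.2, 237.4, -2.7], 0.65), ([572.3, -537.0, 0.7], 0.53)]
side handle_left [([655.2, 203.4, 158.6], 0.96)]
side wing_left [([571.8, 155.3, 159.9], 0.64)]
side wingtip_left [([573.4, 183.1, 178.5], 0.49), ([656.7, 202.1, 159.8], 0.32)]
side cage_left [([640.7, 237.4, -0.9], 0.64)]
t 4.05 row [1.0, -1.9, 0.8, -0.1, 0.1, -0.3]
[-12.96339429  48.06515583  25.91202864  56.78176636 -42.77141633
  97.74871323 -51.02369974]
```

View pics/w1.png

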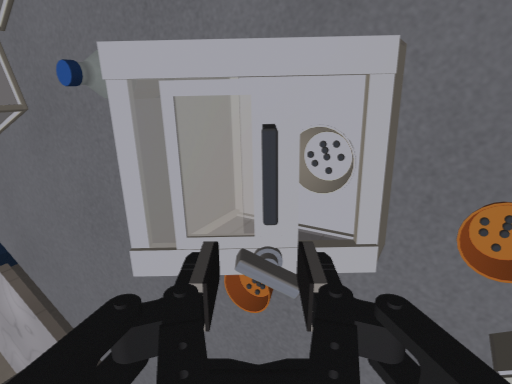

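The wrist view confirms the dish with pupae in this cage (325,157). It also shows the handle bar, (264,127) to (271,222), and the wing, (238,258) to (298,290), which is turned about 27° clockwise. The tool is aligned with the slope, so I'll grip the handle next.

```bash
python3 -c "
from h import *
u,l,n=frame(119); print(np.round([u,l,n],3))
rel(np.array([657.5,203,161])+40*n,toolrot(119,0));rel(np.array([657.5,203,161])-15*n,toolrot(119,0))"
```

```text
[[-0.42   0.757  0.5  ]
 [-0.875 -0.485  0.   ]
 [ 0.242 -0.437  0.866]]
t 4.05 row [-19.8, 37.6, -93.5, -0.1, 0.1, -0.3]
t 4.05 row [-33.1, 61.7, -141.2, -0.1, 0.1, -0.3]
```

```bash
python3 -m creep '[[-6,12,-30,0,0,0],[-13,25,-62,0,0,0],[-20,38,-94,0,0,0],[-20,38,-94,0,0,0]]'; python3 -c "
from h import *
look(['wrist'],['handle_left'],'pics/w2.png')
rel(np.array([657.5,203,161])-15*frame(119)[2],toolrot(119,0))"
```

```text
clock: 4.38
tool_pos: [661.8, 190.3, 188.6]
tcp_rot: [[0.87, 0.42, -0.258], [0.493, -0.751, 0.438], [-0.01, -0.508, -0.861]]
ft_force: [-0.4, 1.1, -1.8]
width: 0.454
gripper_force: 0.0
wrist handle_left [([660.2, 206.1, 158.8], 0.89)]
t 4.48 row [-12.8, 23.0, -46.9, -0.1, -0.0, -0.4]
```

View pics/w2.png

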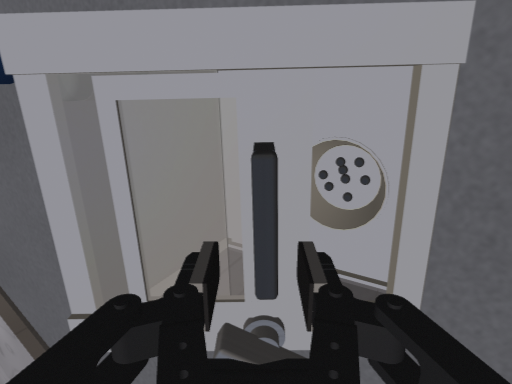

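The bar (265,145–298) sits midway between the fingers (210 and 305), so I'll descend and close.

```bash
python3 -m creep '[[-4,8,-16,0,0,0],[-9,16,-32,0,0,0],[-12,24,-47,0,0,0],[-12,24,-47,0,0,0]]' && python3 -m creep '[[0,0,0,0,0,0],[0,0,0,0,0,0],[0,0,0,0,0,0],[0,0,0,0,0,0],[0,0,0,0,0,0],[0,0,0,0,0,0]]' -1 25
```

```text
clock: 4.82
tool_pos: [655.0, 210.8, 148.2]
tcp_rot: [[0.871, 0.425, -0.245], [0.491, -0.754, 0.437], [0.002, -0.501, -0.865]]
ft_force: [-0.1, 0.8, 0.0]
width: 0.449
gripper_force: 0.0
clock: 5.32
tool_pos: [657.3, 208.0, 150.6]
tcp_rot: [[0.873, 0.427, -0.238], [0.488, -0.756, 0.436], [0.007, -0.497, -0.868]]
ft_force: [2.5, -3.8, 6.0]
width: 0.156
gripper_force: 28.7
```

Gripped: the width is 13 mm. Now I'll slide down the slope.

```bash
python3 -m creep '[[2,-3,-1,0,0,0],[4,-7,-3,0,0,0],[7,-12,-6,0,0,0],[9,-16,-8,0,0,0],[11,-20,-11,0,0,0],[13,-23,-13,0,0,0],[15,-27,-16,0,0,0],[17,-31,-18,0,0,0],[17,-31,-18,0,0,0]]'; python3 -m creep '[[2,-4,-2.5,0,0,0],[4,-7.5,-5,0,0,0],[6,-11,-7.5,0,0,0],[8.4,-15,-10,0,0,0],[8.4,-15,-10,0,0,0]]'
```

```text
clock: 6.07
tool_pos: [674.5, 179.0, 131.2]
tcp_rot: [[0.873, 0.426, -0.238], [0.488, -0.755, 0.439], [0.008, -0.499, -0.867]]
ft_force: [5.2, 0.3, 3.7]
width: 0.157
gripper_force: 28.2
clock: 6.48
tool_pos: [683.2, 164.3, 121.3]
tcp_rot: [[0.873, 0.427, -0.237], [0.488, -0.754, 0.439], [0.009, -0.499, -0.867]]
ft_force: [7.0, 1.3, 4.1]
width: 0.16
gripper_force: 28.1
```

```bash
python3 -m creep '[[2,-4,-2.5,0,0,0],[4,-7.5,-5,0,0,0],[6,-11,-7.5,0,0,0],[8.4,-15,-10,0,0,0],[8.4,-15,-10,0,0,0]]'; python3 -c "
from h import *
look(['wrist','side','top'],['handle_left'],'pics/w3.png')"
```

```text
clock: 6.9
tool_pos: [687.1, 157.8, 116.8]
tcp_rot: [[0.868, 0.428, -0.25], [0.496, -0.741, 0.452], [0.008, -0.517, -0.856]]
ft_force: [-4.6, 7.4, 18.6]
width: 0.156
gripper_force: 28.6
wrist handle_left [([686.6, 152.5, 122.9], 0.64)]
side handle_left [([693.2, 148.5, 123.8], 0.57)]
top handle_left []
```

View pics/w3.png

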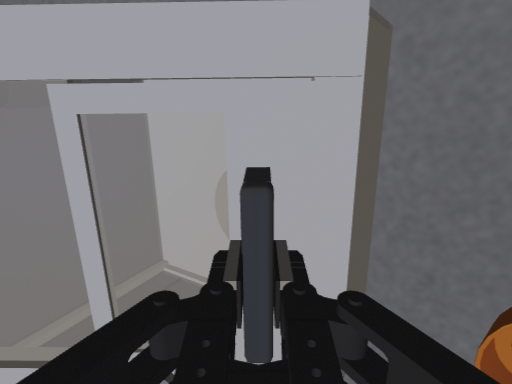

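The sash has hit its stop: the tool stopped about 9 mm short of its target, with about 17 N up the slope. In the view the sash's edge lies flush with the front frame (360,200). I'll ease off, open and back out.

```bash
python3 -m creep '[[-2,4,2.5,0,0,0],[-2,4,2.5,0,0,0]]'; python3 -m creep '[[0,0,0,0,0,0],[0,0,0,0,0,0],[0,0,0,0,0,0],[0,0,0,0,0,0]]' -0.1; python3 -m creep '[[5,-9,17,0,0,0],[10,-18,35,0,0,0],[15,-27,52,0,0,0],[20,-35,70,0,0,0],[24,-44,87,0,0,0],[24,-44,87,0,0,0]]';  python3 -c "
from h import *
L=('handle_left','wing_left','wingtip_left')
look(['wrist','side','top'],L)
w=np.array([571.5,152,163.5]);n=frame(119)[2]
rel(w+110*n,toolrot(119,-62)); rel(w+40*n,toolrot(119,-62)); print(get_obs()['joint_pos'])"
```

```text
clock: 7.37
tool_pos: [687.2, 157.8, 116.8]
tcp_rot: [[0.87, 0.429, -0.243], [0.493, -0.748, 0.444], [0.009, -0.506, -0.863]]
ft_force: [1.6, 4.6, 10.8]
width: 0.158
gripper_force: 27.6
clock: 7.7
tool_pos: [686.0, 151.8, 111.3]
tcp_rot: [[0.873, 0.422, -0.246], [0.488, -0.756, 0.436], [-0.002, -0.5, -0.866]]
ft_force: [-0.2, -0.8, 0.3]
width: 0.453
gripper_force: 0.0
clock: 8.2
tool_pos: [712.7, 105.0, 202.4]
tcp_rot: [[0.874, 0.425, -0.237], [0.487, -0.758, 0.434], [0.005, -0.495, -0.869]]
ft_force: [0.4, -1.7, 1.6]
width: 0.45
gripper_force: 0.0
wrist handle_left [([688.4, 153.5, 126.9], 0.86)]
wrist wing_left [([573.9, 151.9, 164.6], 0.67)]
wrist wingtip_left [([570.5, 187.3, 179.4], 0.67)]
side handle_left [([688.3, 151.0, 122.7], 0.67)]
side wing_left [([571.0, 153.5, 161.7], 0.54)]
side wingtip_left [([569.9, 183.1, 178.9], 0.45)]
top handle_left [([691.7, 153.1, 131.1], 0.56)]
top wing_left [([569.9, 153.3, 163.4], 0.54)]
top wingtip_left [([573.5, 179.9, 178.6], 0.54)]
t 8.8 row [-112.5, -5.3, 59.3, 15.0, -27.0, 53.4]
t 8.8 row [-129.5, 25.3, -1.3, 15.0, -27.0, 53.4]
[ -9.63611472  54.13118657  25.20406587  58.15164574 -43.18470956
  92.64197868 -44.82419721]
```

```bash
python3 -m creep '[[0,0,30,1.5,-3,6],[-20,-5,60,3,-6,12],[-45,-5,60,5,-9,18],[-70,-5,60,7,-12,24],[-95,-5,60,8,-15,30],[-112,-5,60,10,-18,36],[-112,-5,60,12,-21,42],[-112,-5,60,14,-24,48],[-112,-5,60,15,-27,53.4],[-120,8,33,15,-27,53.4],[-120,8,33,15,-27,53.4],[-120,8,33,15,-27,53.4]]'; python3 -c "
from h import *
L=('wing_left','wingtip_left')
look(['wrist','side','top'],L,'pics/w4.png')
w=np.array([571.5,152.5,163.5]);n=frame(119)[2]
rel(w-14*n,toolrot(119,-62)); print(get_obs()['joint_pos'])"
```

```text
clock: 9.8
tool_pos: [589.6, 117.9, 232.1]
tcp_rot: [[0.04, 0.968, -0.246], [0.896, 0.074, 0.437], [0.442, -0.238, -0.865]]
ft_force: [0.3, 0.5, 0.5]
width: 0.448
gripper_force: 0.0
wrist wing_left [([570.7, 152.4, 164.6], 0.82)]
wrist wingtip_left [([573.7, 184.0, 176.0], 0.86)]
side wing_left [([574.6, 151.5, 162.7], 0.55)]
side wingtip_left [([570.3, 186.4, 178.0], 0.6)]
top wing_left [([573.7, 150.1, 164.8], 0.42)]
top wingtip_left [([638.4, 236.1, -1.2], 0.72), ([571.7, 179.8, 180.3], 0.63)]
t 10.25 row [-23.0, 41.9, -81.7, 0.0, 0.0, -0.0]
[ -7.19345105  39.05422032  12.30891339  81.85938801 -33.20887864
  79.6842183   16.51657033]
```

View pics/w4.png

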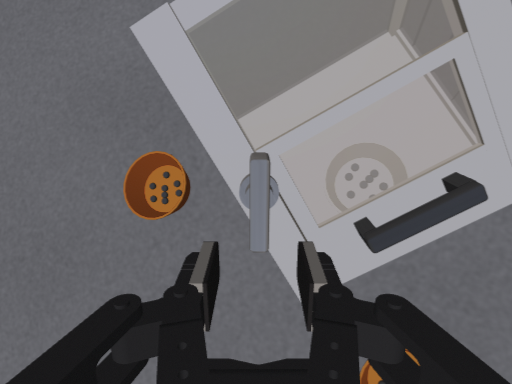

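The wing (259,155–250) lies parallel to the pads and centred between them. The sash is closed over the dish. I'll descend and grip.

```bash
python3 -m creep '[[-4,8,-16,0,0,0],[-9,16,-32,0,0,0],[-13,25,-48,0,0,0],[-18,33,-64,0,0,0],[-22,41,-80,0,0,0],[-22,41,-80,0,0,0],[-22,41,-80,0,0,0]]' && python3 -m creep '[[0,0,0,0,0,0],[0,0,0,0,0,0],[0,0,0,0,0,0],[0,0,0,0,0,0],[0,0,0,0,0,0],[0,0,0,0,0,0]]' -1 30; python3 -c "
from h import *
n=frame(119)[2]; print(np.round(-n*62,1)); rel(get_obs()['tool_pos'],toolrot(119,0))"
```

```text
clock: 10.83
tool_pos: [568.4, 158.3, 152.5]
tcp_rot: [[0.039, 0.969, -0.244], [0.896, 0.074, 0.437], [0.441, -0.236, -0.866]]
ft_force: [0.1, -0.8, 0.8]
width: 0.449
gripper_force: 0.0
clock: 11.33
tool_pos: [568.4, 156.7, 154.4]
tcp_rot: [[0.04, 0.969, -0.243], [0.896, 0.073, 0.437], [0.441, -0.236, -0.866]]
ft_force: [-1.6, -2.3, 5.3]
width: 0.158
gripper_force: 33.0
[-15.   27.1 -53.7]
t 11.33 row [0.0, 0.0, 0.0, -15.0, 27.1, -53.7]
```

```bash
python3 -m creep '[[0,0,0,-1.5,2.7,-5.4],[0,0,0,-3,5.4,-10.7],[0,0,0,-4.5,8.1,-16.1],[0,0,0,-6,10.8,-21.5],[0,0,0,-7.5,13.5,-26.8],[0,0,0,-9,16.2,-32.2],[0,0,0,-10.5,19,-37.6],[0,0,0,-12,21.7,-43],[0,0,0,-13.5,24.4,-48.3],[0,0,0,-15,27.1,-53.7],[0,0,0,-15,27.1,-53.7],[0,0,0,-15,27.1,-53.7]]'; python3 -c "
from h import *
rel(get_obs()['tool_pos'],toolrot(119,0)); print(get_obs()['moment'])
look(['side','top'],('wing_left','wingtip_left','handle_left'))"
```

```text
clock: 12.33
tool_pos: [569.0, 156.4, 154.0]
tcp_rot: [[0.875, 0.421, -0.241], [0.485, -0.758, 0.436], [0.001, -0.499, -0.867]]
ft_force: [-2.1, -3.7, 5.1]
width: 0.158
gripper_force: 32.5
t 12.33 row [0.0, 0.0, 0.0, 0.1, 0.1, -0.0]
[-0.69425139  0.55245409  0.42557966]
side wing_left [([573.4, 152.7, 160.1], 0.57)]
side wingtip_left [([599.3, 168.7, 165.1], 0.42)]
side handle_left [([687.2, 149.8, 126.1], 0.9)]
top wing_left [([573.0, 150.1, 160.5], 0.42)]
top wingtip_left [([601.2, 168.8, 165.2], 0.38)]
top handle_left [([688.1, 152.9, 128.3], 0.6)]
```

Wingtip minus wing is about (27,17,5), which means the wings lie across the slope. I'll release, retreat and check.

```bash
python3 -m creep '[[0,0,0,0,0,0],[0,0,0,0,0,0],[0,0,0,0,0,0],[0,0,0,0,0,0]]' -0.1; python3 -m creep '[[4,-7,14,0,0,0],[7,-13,26,0,0,0],[12,-22,43,0,0,0],[17,-30,60,0,0,0],[22,-39,78,0,0,0],[27,-48,95,0,0,0],[27,-48,95,0,0,0]]'; python3 -c "
from h import *
look(['wrist','top','side'],('wing_left','wingtip_left','handle_left'),'pics/w5.png'); print(get_obs()['tool_pos'])"
```

```text
clock: 13.07
tool_pos: [569.1, 158.2, 152.6]
tcp_rot: [[0.874, 0.421, -0.242], [0.485, -0.757, 0.438], [0.001, -0.5, -0.866]]
ft_force: [0.2, 0.2, 0.5]
width: 0.45
gripper_force: 0.0
clock: 13.65
tool_pos: [598.5, 107.1, 250.8]
tcp_rot: [[0.876, 0.422, -0.234], [0.482, -0.76, 0.436], [0.006, -0.495, -0.869]]
ft_force: [0.4, -1.2, -0.1]
width: 0.452
gripper_force: 0.0
wrist wing_left [([571.0, 153.0, 164.3], 0.79)]
wrist wingtip_left [([600.3, 171.2, 164.7], 0.98)]
wrist handle_left [([690.8, 151.2, 124.9], 0.81)]
top wing_left [([570.1, 150.1, 166.4], 0.53)]
top wingtip_left [([601.5, 167.5, 164.0], 0.61)]
top handle_left [([690.9, 150.4, 128.4], 0.59)]
side wing_left [([572.5, 156.0, 163.3], 0.47)]
side wingtip_left [([599.9, 171.6, 163.0], 0.63)]
side handle_left [([688.7, 151.3, 124.9], 0.71)]
[595.68833844 110.13125031 247.48442545]
```

View pics/w5.png

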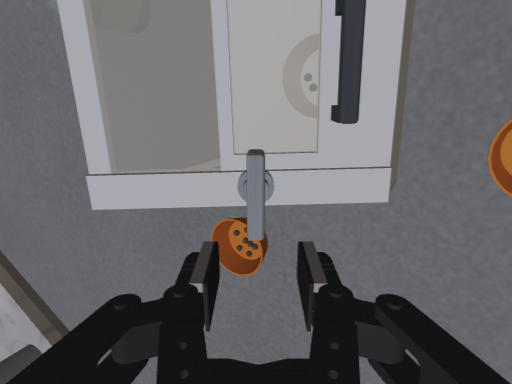

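The wings (256,152–238) now lie square to the frame edge, with one over the sash's edge. The sash is down, with the handle at (349,60), and the gripper is clear.

```bash
python3 -c "
from cell import env
print(env.sign_off())"
```

```text
the job is handed in; nothing more can be done
None
```

I slid the left cage's sash (the one with the dish) fully down, turned its clamp straight across the slope, and handed the job in at about 14 s; `env.sign_off()` returned no verdict.

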